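# Find the piston cup that nests in the fixture's cylinder

### The arm

A 7-joint arm with a two-finger parallel gripper is mounted at the origin on the work surface. World frame = base frame: x ahead of the robot, y to its left, z up, the work surface at z = 0. Lengths are in m, angles in rad, forces in N, time in s.
With the tool pointing down it reaches from about 0.35 to 0.9 m from the base axis. Payload 8.1 kg.
Tool frame: the origin (TCP) lies between the finger pads; the fingertips stand 17 mm ahead of it and the grasp point (between the pads) lies 2 mm behind it; z points along the fingers, y is the direction in which the jaws open and shut (so a half turn about z gives the same grasp; the last joint's range is limited). The gripper opens to 92 mm and grips with 3 to 60 N. Pads are 19 mm wide; open, the fingers measure 130 mm over their backs; the gripper's body (75 mm by 190 mm) begins 47 mm behind the grasp point.
Start: joints at [-1.437, 0.434, 0.025, 1.573, -0.012, 1.134, -0.075], TCP at [0.147, 0.608, 0.244] pointing down, gripper open.
Joint ranges: [-2.62, 2.62], [-0.44, 2.09], [-1.27, 1.32], [0.08, 2.57], [-1.32, 4.46], [0.12, 2], [-2.74, 2.74]. Speed limits (rad/s): [2.22, 2.22, 3.01, 3.01, 3.14, 3.14, 3.14].

### API

Orientations are given as [roll, pitch, yaw] about the fixed x, y, z axes, in that order (R = Rz(yaw) Ry(pitch) Rx(roll)).
In Python, from plant import arm gives the robot as it stands.
- The arm moves only by the tool drive_tool, never from a script. Its argument "series" is one flat list of numbers, 7 for each row, row after row: the shift along the tool's x, y, z in mm, then the turn, a rotation vector about the tool's x, y, z in rad, then the finger opening in mm, from 0 to 91.8. In form: [x, y, z, ax, ay, az, grip, x, y, z, ax, ay, az, grip, ...]. A call has 1 to 5 rows; each row shifts and turns the commanded pose from where the row before left it, along the tool's axes as they then stand; what a row does not reach is not made up. A row lasts 1/12 s, in which the tool goes at most 41.7 mm and 7.16 degrees, less where a joint would pass 70% of its speed; a pose out of reach is approached as far as the arm can. A call with a gripper value outside its range is refused whole. The fingers move at their own pace and stop on an object; "grip_force" is the grip in N (left out, the last holds). Time passes only in rows, so rows that do not move let the fingers close. It gives the time, the measured TCP pose, the force and the opening at its end, in the units of the state.
- arm.get_obs(): the state, without advancing time (a new reading comes with each control period).
- arm.capture(name): name is "side" or "top" or "wrist"; returns a dict with "frame" (384x512x3 uint8, blue, green, red), "depth" (384x512 float32, m along the optical axis (not along the pixel's ray), 0 where there is no reading), "fx", "fy", "cx", "cy" (pixels), "origin" and "rotation" of the camera in the world; the wrist camera has in their place "hand_eye" (4x4, takes a point from camera to tool coordinates, whose origin is the TCP and whose axes are the flange's). Camera axes: x right, y up, looking along -z (the intrinsics and any distortion apply to the point x, -y, -z); pixel columns grow to the right and rows downward; lengths in m; the calibration is good to about 2 mm. A picture is of the moment at which its call begins: read the wrist's pose just before it.
- arm.hand_in(): hands the job in, once; it reports no verdict.
The state is a dict: "time": time; "q": joint angles; "dq": joint speeds; "joint_efforts": joint torques, N m; "tcp_pos": TCP position; "tcp_rot": TCP orientation; "contact_force": force on the tool from outside, world axes, zero at the start; "ft_torque": the same for the moment, N m; "opening": finger opening in m.
Only numpy, scipy, OpenCV 4.12 (cv2) and the standard library are available. Lean on these libraries where they do the work, as an engineer would, in place of code of your own. Each camera call takes 0.05 s, during which the arm holds its last target.

### The job

A locating plate sits on two tight dowels over a cylinder housing in the green fixture: lift it straight up off the dowels, keeping it level so that it does not bind, and set it down gently, flat in the middle of the black rubber mat. Then try the aluminium piston cups in the uncovered housing to find the one that nests snugly in it (the largest that goes all the way down), and leave that one fully home in the housing. The other two cups must end standing upright on the bench, and the brass fitting, the caliper and the spanner must be left alone.

Things in the scene. Friction and masses are not known exactly. Their poses are not given: they have to be found in the camera images.
- fixture: Green foot, fixed to the bench: 110 mm along its x, 190 mm along its y, 10 mm thick; origin at the centre of its underside. Two upright 10 mm steel dowels at y = +68 and -68 mm, tips 64 mm above the bench, each on a 22 mm wide shoulder 46 mm high. A housing stands in its middle, centred on the origin. A gripper closing along the fixture's x has the most room there.
- plate: Aluminium locating plate, 100 mm along its x, 165 mm along its y, 10 mm thick, about 0.4 kg, two 11.2 mm through holes at y = +68 and -68 mm, a black bar handle over its centre. Origin: centre of its underside. Starts level on the dowels' shoulders over the housing, underside 46 mm above the bench, axes along the fixture's; dowels stand 8 mm proud of its top: clear of them once raised 18 mm.
- plate_grip (a point): Centre of the plate's handle bar, 35 mm above the plate's underside. The bar is 18 mm wide (plate's x), 80 mm long (plate's y), 20 mm high, 15 mm clear above the plate on two 14 mm pillars 60 mm apart. Axes as the plate's.
- mat: Black rubber mat, 220 by 220 mm, 4 mm thick, fixed to the bench; origin at the centre of its underside, on the bench.
- housing_1: Round steel cylinder housing, fixed, 76 mm across, 45 mm tall, with a blind bore 35 mm deep (floor 10 mm up), its mouth flared by 2.5 mm all round over the top 4.5 mm. One of the two housings has a 52 mm bore, the other 47 mm; which is not told. One (it varies) stands in the middle of the fixture under the plate; the other is a spare farther off, not used. Origin: centre of its underside, on the bench; z up.
- housing_2: Round steel cylinder housing, fixed, 76 mm across, 45 mm tall, with a blind bore 35 mm deep (floor 10 mm up), its mouth flared by 2.5 mm all round over the top 4.5 mm. One of the two housings has a 52 mm bore, the other 47 mm; which is not told. One (it varies) stands in the middle of the fixture under the plate; the other is a spare farther off, not used. Origin: centre of its underside, on the bench; z up.
- cup_1_mid (a point): Aluminium piston cup, round, 62 mm tall, closed below, open top (wall 4.5 mm, cavity 26 mm deep), about 0.2 kg, standing upright on the bench. Of the three cups one is 40 mm across, one 45, one 50; which is not told. The right one is 2 mm narrower than the bore and stands 27 mm out of it when home; smaller ones go in loosely. This point: its centre, 31 mm above its underside; z up.
- cup_2_mid (a point): Aluminium piston cup, round, 62 mm tall, closed below, open top (wall 4.5 mm, cavity 26 mm deep), about 0.2 kg, standing upright on the bench. Of the three cups one is 40 mm across, one 45, one 50; which is not told. The right one is 2 mm narrower than the bore and stands 27 mm out of it when home; smaller ones go in loosely. This point: its centre, 31 mm above its underside; z up.
- cup_3_mid (a point): Aluminium piston cup, round, 62 mm tall, closed below, open top (wall 4.5 mm, cavity 26 mm deep), about 0.2 kg, standing upright on the bench. Of the three cups one is 40 mm across, one 45, one 50; which is not told. The right one is 2 mm narrower than the bore and stands 27 mm out of it when home; smaller ones go in loosely. This point: its centre, 31 mm above its underside; z up.
- fitting: Brass tee fitting lying on the bench, 70 mm long, 24 mm high; a bystander. Origin at its underside.
- caliper: Steel caliper lying on the bench, 160 mm long, 9 mm high; a bystander. Origin at its underside.
- spanner: Steel spanner lying on the bench, 130 mm long; a bystander. Origin at its underside.
Not all that is in view belongs to the job. What is shaped like the housing_2 but red is not meant. Leave any brown look-alike of the part that bears cup_3_mid alone.

How it is judged:
On the way:
1. the plate is off the dowels, set down flat in the middle of the mat and let go (horizontal distance between plate and mat below 0.05 m and height (world z) of plate below 0.008 m and angle between plate's own z axis and vertical below 0.05 rad and contact force between the fingers and plate below 0.05 N), for 0.2 s.
At the end, for the whole second after the job is handed in: Plate flat (0.05 rad) on the mat, centres within 50 mm. The largest cup that goes in stands in the fixture's housing: within 4 mm of its axis, upright to 0.06 rad, underside within 2.5 mm of the bore floor. The other two cups stand upright (0.1 rad) on the bench. All at rest (horizontal distance between plate and mat below 0.05 m and height (world z) of plate below 0.008 m and angle between plate's own z axis and vertical below 0.05 rad and ((horizontal distance between housing_1 and fixture below 0.03 m and horizontal distance between cup_3_mid and housing_1 below 0.004 m and z of cup_3_mid in the frame of housing_1 between 0.038 and 0.0435 m and angle between cup_3_mid's own z axis and vertical below 0.06 rad and height (world z) of cup_1_mid between 0.028 and 0.039 m and angle between each of cup_1_mid, cup_2_mid's own z axis and vertical below 0.1 rad and height (world z) of cup_2_mid between 0.028 and 0.039 m) or (horizontal distance between housing_2 and fixture below 0.03 m and horizontal distance between cup_1_mid and housing_2 below 0.004 m and z of cup_1_mid in the frame of housing_2 between 0.038 and 0.0435 m and angle between cup_1_mid's own z axis and vertical below 0.06 rad and height (world z) of cup_2_mid between 0.028 and 0.039 m and angle between each of cup_2_mid, cup_3_mid's own z axis and vertical below 0.1 rad and height (world z) of cup_3_mid between 0.028 and 0.039 m)) and linear speed of each of plate, cup_1, cup_2, cup_3 below 0.02 m/s); the robot touches nothing.
It fails at once if the plate was tilted more than 0.2 rad (angle between plate's own z axis and vertical above 0.2 rad).
It fails at once if the plate was dropped: let go more than 16 mm above the mat or bench (height (world z) of plate above 0.02 m and horizontal distance between plate and fixture above 0.06 m and contact force between the fingers and plate below 0.05 N).
It fails at once if a bystander was moved more than 30 mm (distance of any of fitting, caliper, spanner from where it was at the start of the episode above 0.03 m).
It also fails if it takes over 72 s, if anything falls off the work surface, if the arm or the gripper's body presses on something with over 40 N, if the wrist force passes 120 N, or if a joint passes its speed limit or range.

## Working session

There is one attempt and no reset: what is moved stays moved. The work goes in short steps, Python scripts to look and compute and a tool call to move; the robot and the scene stay as the last step left them, time stands still between calls to the robot, and variables do not carry over. Pictures are saved under pics/ and viewed, and the job is handed in when it is done.

Besides the shell and the picture viewer there is one more tool, called after "Emit:" as name(argument=value, ...) on one line, values as JSON. drive_tool: Moves the arm, as the interface text tells. Its arguments: {"type":"object","properties":{"series":{"type":"array","items":{"type":"number"}},"grip_force":{"type":"number"}},"required":["series"]}

```bash
ls; mkdir -p pics
python3 - <<'E'
from plant import arm
import cv2
print(arm.get_obs())
import pickle
for n in ["side","top","wrist"]:
    c=arm.capture(n); pickle.dump(c,open(f"pics/{n}0.pkl","wb"))
    cv2.imwrite(f"pics/{n}0.png",c["frame"])
    print(n,{k:v for k,v in c.items() if k not in("frame","depth")})
E
```

```text
pics
{'time': 0.0, 'q': array([-1.43660208,  0.43522401,  0.02494719,  1.57411042, -0.01161556,
        1.13404425, -0.07511076]), 'dq': array([-1.56368960e-03, -2.14380630e-05,  1.33798132e-03,  1.40986146e-04,
       -7.26720807e-04,  1.68638655e-03, -1.05307957e-03]), 'joint_efforts': array([-2.81878902e-04, -6.67866397e+01,  9.84570198e-01, -3.14464438e+01,
       -6.05668151e-02,  4.27112239e-02,  1.67157918e-04]), 'tcp_pos': array([0.14653349, 0.60705414, 0.24293888]), 'tcp_rot': array([-3.13995616e+00,  1.23234012e-04,  2.90473459e+00]), 'contact_force': array([-0.35293823,  0.26045314,  1.12936735]), 'ft_torque': array([-0.03213909,  0.00788841, -0.0219078 ]), 'opening': 0.09176000009540189}
side {'fx': 461.5432346965013, 'fy': 461.5432346965013, 'cx': 261.6712259257752, 'cy': 193.5171485898056, 'origin': array([0.55385344, 0.96579045, 0.97446736]), 'rotation': array([ 0.84054818, -0.02073986, -3.0677225 ])}
top {'fx': 491.8661414218972, 'fy': 491.8661414218972, 'cx': 253.88840465287973, 'cy': 193.3428547543972, 'origin': array([ 0.45107713, -0.04614738,  1.47940032]), 'rotation': array([ 1.12906615e-01,  6.49530737e-04, -1.56007275e+00])}
wrist {'fx': 343.51364029487524, 'fy': 343.51364029487524, 'cx': 249.5188128101719, 'cy': 191.72534751151932, 'hand_eye': array([[-1.86248252e-04,  9.52346491e-01,  3.05018240e-01,
         8.14426837e-02],
       [ 9.99998853e-01, -2.81158111e-04,  1.48846173e-03,
         4.04348554e-04],
       [ 1.50328966e-03,  3.05018167e-01, -9.52345346e-01,
        -1.39865157e-01],
       [ 0.00000000e+00,  0.00000000e+00,  0.00000000e+00,
         1.00000000e+00]])}
```

View pics/top0.png

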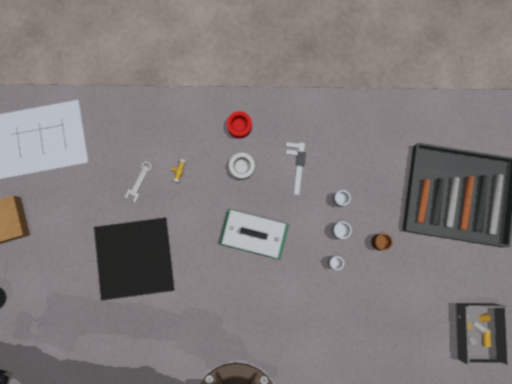

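View pics/side0.png

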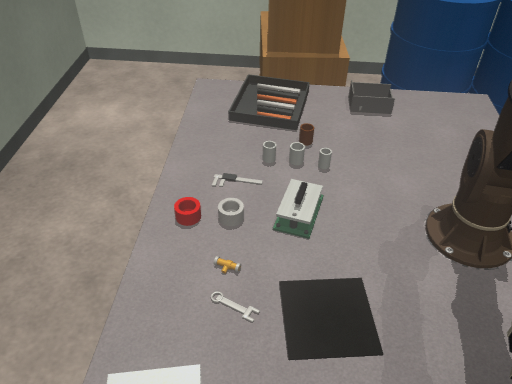

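View pics/wrist0.png

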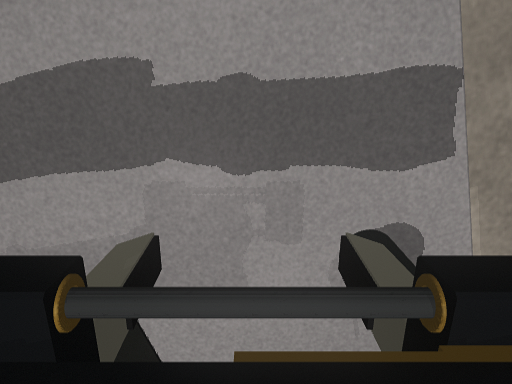

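```bash
cat > h.py <<'E'
import numpy as np, cv2, pickle
from scipy.spatial.transform import Rotation as R
def pose(c,obs=None):
    if "hand_eye" in c:
        T=np.eye(4);T[:3,:3]=R.from_euler('xyz',obs["tcp_rot"]).as_matrix();T[:3,3]=obs["tcp_pos"]
        T=T@c["hand_eye"]; return T[:3,:3],T[:3,3]
    return R.from_euler('xyz',c["rotation"]).as_matrix(),np.array(c["origin"])
def ray(c,u,v,obs=None):
    Rm,o=pose(c,obs)
    d=np.stack([(np.asarray(u)-c["cx"])/c["fx"],-(np.asarray(v)-c["cy"])/c["fy"],-np.ones_like(np.asarray(u,float))],-1)
    return o,d@Rm.T
def atz(c,u,v,z,obs=None):
    o,d=ray(c,u,v,obs); return o+d*((z-o[2])/d[...,2])[...,None]
def cloud(c,obs=None):
    v,u=np.mgrid[:384,:512]; o,d=ray(c,u,v,obs); P=o+d*c["depth"][...,None]; P[c["depth"]<=0]=np.nan; return P
def proj(c,p,obs=None):
    Rm,o=pose(c,obs); q=(np.asarray(p)-o)@Rm; return c["cx"]+c["fx"]*q[...,0]/-q[...,2], c["cy"]-c["fy"]*q[...,1]/-q[...,2]
def snap(n,tag):
    from plant import arm
    obs=arm.get_obs(); c=arm.capture(n); pickle.dump((c,obs),open(f"pics/{tag}.pkl","wb")); cv2.imwrite(f"pics/{tag}.png",c["frame"]); return c,obs
def crop(c,x0,y0,w,h,s,fn):
    cv2.imwrite(fn,cv2.resize(c["frame"][y0:y0+h,x0:x0+w],None,fx=s,fy=s,interpolation=cv2.INTER_CUBIC))
E
python3 - <<'E'
from h import *
c=pickle.load(open("pics/top0.pkl","rb")); P=cloud(c)
for n,(u,v) in dict(plate=(240,228),handle=(254,233),mat=(134,258),cupA=(342,198),cupB=(342,230),cupC=(337,263),brown=(382,242),h2=(241,166),bench=(300,300)).items(): print(n,P[v,u].round(3))
crop(c,210,140,190,140,4,"pics/top0c.png")
s=pickle.load(open("pics/side0.pkl","rb"));crop(s,165,130,190,140,4,"pics/side0c.png")
Q=cloud(s);
for u,v in [(297,147),(300,207),(330,315),(400,200)]: print(u,v,Q[v,u].round(3))
z=P[...,2]
for lo,hi,n in [(.05,.06,'plate'),]:
    m=(z>lo)&(z<hi); nn,l,st,ce=cv2.connectedComponentsWithStats(m.astype(np.uint8))
    for i in range(1,nn):
        if st[i,4]>60: 
            pts=P[l==i]; print(n,st[i],pts.mean(0).round(4),cv2.minAreaRect(pts[:,:2].astype(np.float32)*1000))
g=c["frame"].max(2); m=((g<25)).astype(np.uint8); nn,l,st,ce=cv2.connectedComponentsWithStats(m)
for i in range(1,nn):
    if st[i,4]>1500: pts=P[l==i]; pts=pts[~np.isnan(pts[:,0])]; print('dark',st[i],cv2.minAreaRect(pts[:,:2].astype(np.float32)*1000),np.median(pts[:,2]))
E
```

```text
plate [ 0.51  -0.006  0.093]
handle [ 0.496 -0.045  0.092]
mat [0.421 0.312 0.001]
cupA [ 0.604 -0.304  0.035]
cupB [ 0.509 -0.303  0.036]
cupC [ 0.414 -0.287  0.036]
brown [ 0.476 -0.42   0.034]
h2 [ 0.701 -0.003  0.006]
bench [ 0.303 -0.183  0.002]
297 147 [ 0.509 -0.325  0.042]
300 207 [ 0.496 -0.008  0.059]
330 315 [0.415 0.314 0.009]
400 200 [ 0.178 -0.135 -0.002]
plate [  0 197  20  44 233] [0.5309 0.672  0.0523] ((534.00830078125, 672.7682495117188), (119.30937194824219, 57.800567626953125), 17.512012481689453)
plate [ 222  210   63   48 1585] [ 0.4957 -0.0424  0.0551] ((495.9476013183594, -42.27385711669922), (164.68772888183594, 99.84532165527344), 76.31485748291016)
plate [462 305   4  47  77] [ 0.2366 -0.6406  0.0547] ((235.90164184570312, -640.717529296875), (7.166205883026123, 127.93601989746094), 89.07492065429688)
```

View pics/top0c.png

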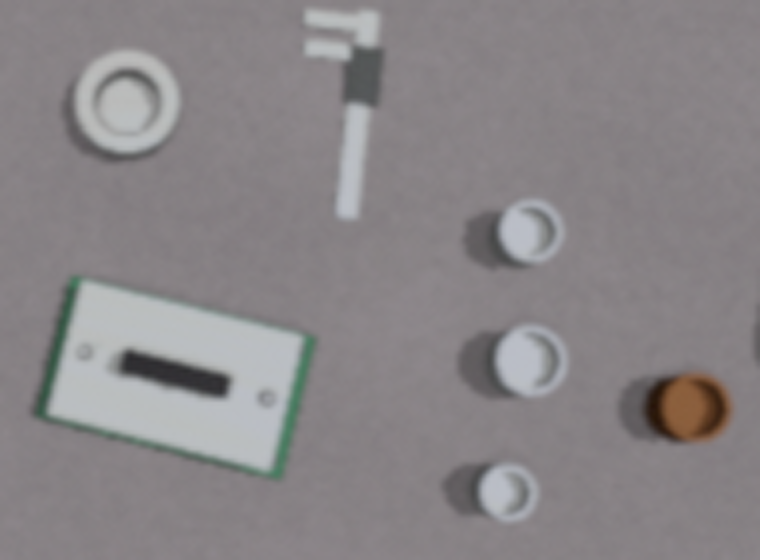

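View pics/side0c.png

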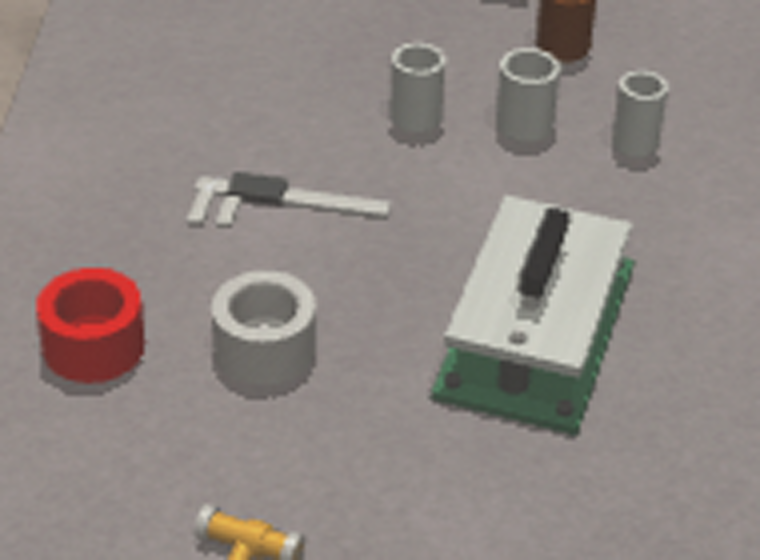

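```bash
cat > plan.py <<'E'
import sys
from h import *
def plan(x,y,z,yaw,N=None):
    from plant import arm
    o=arm.get_obs(); p=o["tcp_pos"]; Rm=R.from_euler('xyz',o["tcp_rot"]).as_matrix()
    yaw0=np.arctan2(Rm[1,0],Rm[0,0]); d=(yaw-yaw0+np.pi)%(2*np.pi)-np.pi
    dist=np.linalg.norm(np.array([x,y,z])-p)
    if N is None: N=int(max(1,np.ceil(dist/0.040),np.ceil(abs(d)/0.12)))
    # const tool shift with yaw change d/N per row (after shift)
    M=np.zeros((2,2))
    for k in range(N):
        a=yaw0+d*k/N; M+=np.array([[np.cos(a),np.sin(a)],[np.sin(a),-np.cos(a)]])
    s=np.linalg.solve(M,np.array([x,y])-p[:2])*1000
    tilt=Rm[:,2]; 
    print("t %.2f pos %s yaw %.4f tilt %.4f F %s open %.1f"%(o["time"],(p*1000).round(1),yaw0,np.arccos(-tilt[2]),o["contact_force"].round(1),o["opening"]*1000))
    # tilt correction in tool frame: rotate so tool z -> down
    t=np.cross([0,0,1],Rm.T@np.array([0,0,-1.]))
    print(f"N={N} rows each: [{s[0]:.1f},{s[1]:.1f},{(p[2]-z)*1000/N:.1f},0,0,{-d/N:.4f}]  tiltfix(total) {t[:2].round(4)}  xyz err mm {((np.array([x,y,z])-p)*1000).round(1)} totals {(s*N).round(1)}")
if __name__=="__main__": 
    a=[float(v) for v in sys.argv[1:]]; plan(*a[:4],N=int(a[4]) if len(a)>4 else None)
E
python3 plan.py 0.496 -0.042 0.244 1.332
python3 - <<'E'
from h import *
c=pickle.load(open("pics/top0.pkl","rb")); P=cloud(c)
crop(c,85,205,100,105,6,"pics/mat.png")
E
```

```text
t 0.15 pos [146.6 607.2 243.1] yaw 2.9047 tilt 0.0012 F [-0.1 -0.8  0.5] open 91.6
N=19 rows each: [-42.9,-4.1,-0.0,0,0,0.0828]  tiltfix(total) [-0.0012  0.0001]  xyz err mm [ 349.4 -649.2    0.9] totals [-815.1  -77.8]
```

View pics/mat.png

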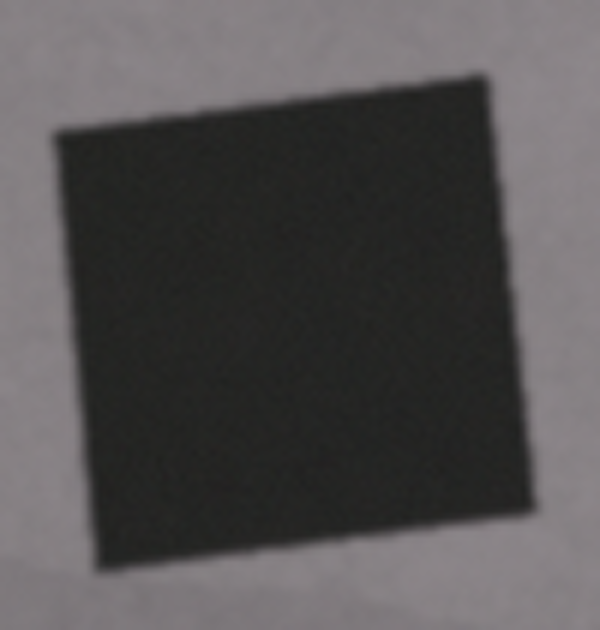

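Emit:
drive_tool(series=[-40.7, -3.9, 0, 0, 0, 0.0787, 90, -40.7, -3.9, 0, 0, 0, 0.0787, 90, -40.7, -3.9, 0, 0, 0, 0.0787, 90, -40.7, -3.9, 0, 0, 0, 0.0787, 90, -40.7, -3.9, 0, 0, 0, 0.0787, 90])

```text
time: 0.57
tcp_pos: [0.3276, 0.5109, 0.2434]
tcp_rot: [-3.142, 0.0, 2.507]
contact_force: [-0.2, -0.1, -0.1]
opening: 0.0904
```

```bash
python3 plan.py 0.496 -0.042 0.244 1.332; python3 -c "
from plant import arm;print(arm.get_obs()['q'])"
```

```text
t 0.57 pos [327.6 510.9 243.4] yaw 2.5074 tilt 0.0003 F [-0.2 -0.1 -0.1] open 90.4
N=15 rows each: [-40.7,-3.8,-0.0,0,0,0.0784]  tiltfix(total) [-0.0001  0.0003]  xyz err mm [ 168.4 -552.9    0.6] totals [-609.9  -56.6]
[-1.20256284  0.4048691   0.16122138  1.62893685 -0.07023275  1.11357427
 -0.08655871]
```

Emit:
drive_tool(series=[-40.7, -3.8, 0, 0, 0, 0.0784, 90, -40.7, -3.8, 0, 0, 0, 0.0784, 90, -40.7, -3.8, 0, 0, 0, 0.0784, 90, -40.7, -3.8, 0, 0, 0, 0.0784, 90, -40.7, -3.8, 0, 0, 0, 0.0784, 90])

```text
time: 0.98
tcp_pos: [0.4565, 0.3537, 0.2435]
tcp_rot: [3.141, 0.0, 2.115]
contact_force: [1.0, 0.1, 0.3]
opening: 0.0901
```

Emit:
drive_tool(series=[-40.7, -3.8, 0, 0, 0, 0.0784, 90, -40.7, -3.8, 0, 0, 0, 0.0784, 90, -40.7, -3.8, 0, 0, 0, 0.0784, 90, -40.7, -3.8, 0, 0, 0, 0.0784, 90, -40.7, -3.8, 0, 0, 0, 0.0784, 90])

```text
time: 1.4
tcp_pos: [0.5155, 0.1592, 0.2436]
tcp_rot: [3.141, 0.0, 1.723]
contact_force: [1.1, 0.2, 0.1]
opening: 0.0899
```

Emit:
drive_tool(series=[-40.7, -3.8, 0, 0, 0, 0.0784, 90, -40.7, -3.8, 0, 0, 0, 0.0784, 90, -40.7, -3.8, 0, 0, 0, 0.0784, 90, -40.7, -3.8, 0, 0, 0, 0.0784, 90, -40.7, -3.8, 0, 0, 0, 0.0784, 90])

```text
time: 1.82
tcp_pos: [0.4958, -0.043, 0.2437]
tcp_rot: [3.141, 0.0, 1.331]
contact_force: [1.0, -1.1, 1.0]
opening: 0.0899
```

```bash
python3 plan.py 0.496 -0.042 0.244 1.332; python3 -c "
from h import *
c,o=snap('wrist','w1'); P=cloud(c,o); print(o['q']); crop(c,0,0,512,384,1.5,'pics/w1b.png')
z=P[...,2]
m=(z>.05)&(z<.06); nn,l,st,ce=cv2.connectedComponentsWithStats(m.astype(np.uint8))
for i in range(1,nn):
  if st[i,4]>300: print(st[i],cv2.minAreaRect(P[l==i][:,:2].astype(np.float32)*1000),P[l==i][:,2].mean())
m=(z>.085)&(z<.10)
nn,l,st,ce=cv2.connectedComponentsWithStats(m.astype(np.uint8))
for i in range(1,nn):
  if st[i,4]>300: print(st[i],cv2.minAreaRect(P[l==i][:,:2].astype(np.float32)*1000),P[l==i][:,2].mean())
"
```

```text
t 1.82 pos [495.8 -43.  243.7] yaw 1.3312 tilt 0.0004 F [ 1.  -1.1  1. ] open 89.9
N=1 rows each: [1.1,-0.0,-0.3,0,0,-0.0008]  tiltfix(total) [0.0004 0.    ]  xyz err mm [0.2 1.  0.3] totals [ 1.1 -0. ]
[-0.51871363  0.24295517  0.61623475  1.91330592 -0.16236924  1.03414949
 -0.07261338]
[  196    84   110   163 14662] ((498.2200927734375, -45.101539611816406), (164.80410766601562, 100.21405029296875), 76.349609375) 0.05494599183045892
[ 241  136   21   86 1712] ((498.3765869140625, -44.46441650390625), (78.97237396240234, 17.873435974121094), 75.7957763671875) 0.08959383301180736
```

View pics/w1b.png

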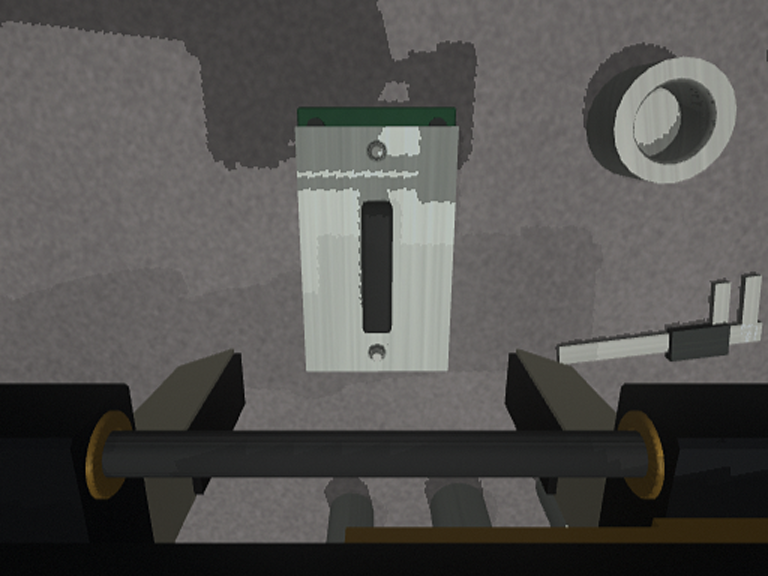

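```bash
python3 plan.py 0.498 -0.0445 0.145 1.332 3
```

```text
t 1.87 pos [493.  -52.  244.1] yaw 1.3160 tilt 0.0033 F [-3.5 -6.9 -0.7] open 90.1
N=3 rows each: [2.8,1.0,33.0,0,0,-0.0053]  tiltfix(total) [0.0005 0.0032]  xyz err mm [  5.    7.5 -99.1] totals [8.5 3. ]
```

Emit:
drive_tool(series=[0, 0, 0, 0, 0, 0, 90, 0, 0, 0, 0, 0, 0, 90])

```text
time: 2.03
tcp_pos: [0.4959, -0.0413, 0.2437]
tcp_rot: [-3.142, -0.001, 1.334]
contact_force: [-0.4, 0.7, -0.2]
opening: 0.09
```

```bash
python3 plan.py 0.498 -0.0445 0.145 1.332 4
```

```text
t 2.03 pos [495.9 -41.3 243.7] yaw 1.3341 tilt 0.0006 F [-0.4  0.7 -0.2] open 90.0
N=4 rows each: [-0.7,0.7,24.7,0,0,0.0005]  tiltfix(total) [-0.     -0.0006]  xyz err mm [  2.1  -3.2 -98.7] totals [-2.6  2.8]
```

Emit:
drive_tool(series=[-0.6, 0.6, 30, 0, 0, 0, 90, -0.6, 0.6, 30, 0, 0, 0, 90, -0.6, 0.6, 25, 0, 0, 0, 90, -0.6, 0.6, 14, 0, 0, 0, 90, 0, 0, 0, 0, 0, 0, 90])

```text
time: 2.45
tcp_pos: [0.4963, -0.0419, 0.1418]
tcp_rot: [-3.136, 0.001, 1.339]
contact_force: [-1.1, 0.3, 0.1]
opening: 0.0899
```

Emit:
drive_tool(series=[0, 0, 0, 0, 0, 0, 90, 0, 0, 0, 0, 0, 0, 90])

```text
time: 2.62
tcp_pos: [0.4987, -0.043, 0.1455]
tcp_rot: [3.141, -0.0, 1.337]
contact_force: [0.3, -0.7, -0.3]
opening: 0.09
```

```bash
python3 plan.py 0.498 -0.0445 0.079 1.332 3; python3 -c "
from h import *
c,o=snap('wrist','w2'); P=cloud(c,o); crop(c,0,0,512,384,1.5,'pics/w2b.png')
z=P[...,2]
for a,b in [(.05,.06),(.085,.10)]:
 m=(z>a)&(z<b); nn,l,st,ce=cv2.connectedComponentsWithStats(m.astype(np.uint8))
 for i in range(1,nn):
  if st[i,4]>300: print(st[i],cv2.minAreaRect(P[l==i][:,:2].astype(np.float32)*1000),P[l==i][:,2].mean())
"; python3 plan.py 0.498 -0.0445 0.079 1.332 3
```

```text
t 2.62 pos [498.7 -43.  145.5] yaw 1.3369 tilt 0.0010 F [ 0.3 -0.7 -0.3] open 90.0
N=3 rows each: [-0.5,-0.1,22.2,0,0,0.0016]  tiltfix(total) [ 0.0008 -0.0005]  xyz err mm [ -0.7  -1.5 -66.5] totals [-1.6 -0.3]
[  170    86   156   201 24821] ((500.17156982421875, -37.242698669433594), (149.18370056152344, 100.50819396972656), 76.37003326416016) 0.054924725067741056
[ 232  161   31  120 3392] ((498.4750671386719, -44.26220703125), (79.09940338134766, 18.042551040649414), 76.3451919555664) 0.08961667060160686
t 2.67 pos [498.9 -43.2 145.8] yaw 1.3366 tilt 0.0018 F [ 0.4 -1.1  0.2] open 90.4
N=3 rows each: [-0.5,-0.2,22.3,0,0,0.0015]  tiltfix(total) [ 0.0017 -0.0008]  xyz err mm [ -0.9  -1.3 -66.8] totals [-1.4 -0.5]
```

View pics/w2b.png

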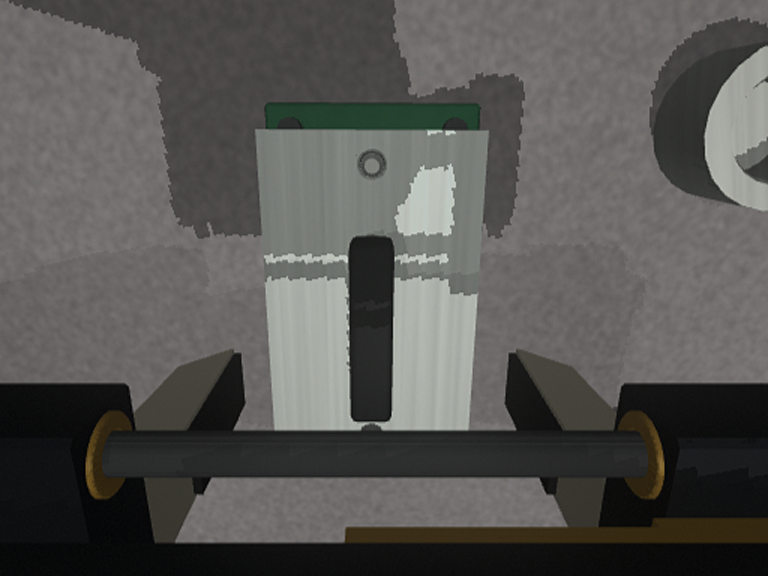

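Emit:
drive_tool(series=[-0.7, -0.4, 22, 0, 0, 0.001, 90, -0.7, 0, 20, 0, 0, 0.001, 90, 0, 0, 15, 0, 0, 0.001, 60, 0, 0, 8, 0, 0, 0, 40, 0, 0, 2, 0, 0, 0, 30])

```text
time: 3.08
tcp_pos: [0.4972, -0.0448, 0.0775]
tcp_rot: [-3.141, -0.0, 1.333]
contact_force: [-0.6, -0.2, 0.9]
opening: 0.0744
```

Emit:
drive_tool(series=[0, 0, 0, 0, 0, 0, 26, 0, 0, 0, 0, 0, 0, 24, 0, 0, 0, 0, 0, 0, 24, 0, 0, 0, 0, 0, 0, 24], grip_force=4)

```text
time: 3.42
tcp_pos: [0.4978, -0.0451, 0.0785]
tcp_rot: [3.14, -0.001, 1.332]
contact_force: [0.5, -0.1, -0.2]
opening: 0.0479
```

```bash
python3 plan.py 0.4984 -0.0443 0.079 1.3325 1
```

```text
t 3.42 pos [497.8 -45.1  78.5] yaw 1.3323 tilt 0.0016 F [ 0.5 -0.1 -0.2] open 47.9
N=1 rows each: [0.9,0.4,-0.5,0,0,-0.0002]  tiltfix(total) [ 0.0014 -0.0006]  xyz err mm [0.6 0.8 0.5] totals [0.9 0.4]
```

Now close gently in steps and watch the lateral force.

Emit:
drive_tool(series=[0.6, 0.3, 0, 0, 0, 0, 22, 0, 0, 0, 0, 0, 0, 22, 0, 0, 0, 0, 0, 0, 22, 0, 0, 0, 0, 0, 0, 20, 0, 0, 0, 0, 0, 0, 20], grip_force=4)

```text
time: 3.83
tcp_pos: [0.4975, -0.0447, 0.0777]
tcp_rot: [-3.142, 0.0, 1.332]
contact_force: [-0.6, -0.7, -0.6]
opening: 0.0206
```

Emit:
drive_tool(series=[0, 0, 0, 0, 0, 0, 15, 0, 0, 0, 0, 0, 0, 15, 0, 0, 0, 0, 0, 0, 15, 0, 0, 0, 0, 0, 0, 15, 0, 0, 0, 0, 0, 0, 15], grip_force=4)

```text
time: 4.25
tcp_pos: [0.4971, -0.0446, 0.0776]
tcp_rot: [-3.141, 0.0, 1.332]
contact_force: [-3.1, 0.6, 0.2]
opening: 0.0181
```

Emit:
drive_tool(series=[0, 0, 0, 0, 0, 0, 15, 0, 0, 0, 0, 0, 0, 15], grip_force=4)

```text
time: 4.42
tcp_pos: [0.4975, -0.0447, 0.0776]
tcp_rot: [-3.141, 0.0, 1.332]
contact_force: [0.2, 0.4, -3.0]
opening: 0.018
```

Emit:
drive_tool(series=[0, 0, 0, 0, 0, 0, 12, 0, 0, 0, 0, 0, 0, 12, 0, 0, 0, 0, 0, 0, 12, 0, 0, -1, 0, 0, 0, 12, 0, 0, -1, 0, 0, 0, 12], grip_force=45)

```text
time: 4.83
tcp_pos: [0.4975, -0.0447, 0.0797]
tcp_rot: [-3.141, 0.0, 1.332]
contact_force: [-0.2, 0.3, -4.7]
opening: 0.0181
```

Emit:
drive_tool(series=[0, 0, -1, 0, 0, 0, 12, 0, 0, -1, 0, 0, 0, 12, 0, 0, -1, 0, 0, 0, 12, 0, 0, -1, 0, 0, 0, 12, 0, 0, -1, 0, 0, 0, 12])

```text
time: 5.25
tcp_pos: [0.4976, -0.0447, 0.0849]
tcp_rot: [3.142, -0.0, 1.332]
contact_force: [0.1, 0.9, -4.3]
opening: 0.0178
```

```bash
python3 plan.py 0.4984 -0.0443 0.079 1.3325 1;python3 -c "
from plant import arm;print(arm.get_obs()['ft_torque'])"
```

```text
t 5.25 pos [497.6 -44.7  84.9] yaw 1.3321 tilt 0.0001 F [ 0.1  0.9 -4.3] open 17.8
N=1 rows each: [0.5,0.7,5.9,0,0,-0.0004]  tiltfix(total) [ 0.0001 -0.0001]  xyz err mm [ 0.8  0.4 -5.9] totals [0.5 0.7]
[-0.07490413  0.1663363   0.0351978 ]
```

Emit:
drive_tool(series=[0, 0, -2, 0, 0, 0, 12, 0, 0, -2, 0, 0, 0, 12, 0, 0, -2, 0, 0, 0, 12, 0, 0, -2, 0, 0, 0, 12, 0, 0, -2, 0, 0, 0, 12])

```text
time: 5.67
tcp_pos: [0.4978, -0.0447, 0.095]
tcp_rot: [3.141, -0.0, 1.332]
contact_force: [-0.1, 0.5, -4.5]
opening: 0.0175
```

Emit:
drive_tool(series=[0, 0, -4, 0, 0, 0, 12, 0, 0, -8, 0, 0, 0, 12, 0, 0, -8, 0, 0, 0, 12, 0, 0, -8, 0, 0, 0, 12, 0, 0, -4, 0, 0, 0, 12])

```text
time: 6.08
tcp_pos: [0.4982, -0.0448, 0.1282]
tcp_rot: [3.14, -0.001, 1.332]
contact_force: [0.1, 0.2, -4.1]
opening: 0.0173
```

```bash
python3 -c "
from h import *
c,o=snap('side','s2'); crop(c,165,130,190,140,4,'pics/s2b.png')"; python3 plan.py 0.419 0.312 0.13 1.6 20
```

```text
t 6.13 pos [498.5 -44.7 128.5] yaw 1.3321 tilt 0.0024 F [ 0.1 -0.3 -4.6] open 18.1
N=20 rows each: [17.3,-5.9,-0.1,0,0,-0.0134]  tiltfix(total) [ 0.0023 -0.0009]  xyz err mm [-79.5 356.7   1.5] totals [ 346.7 -119. ]
```

View pics/s2b.png

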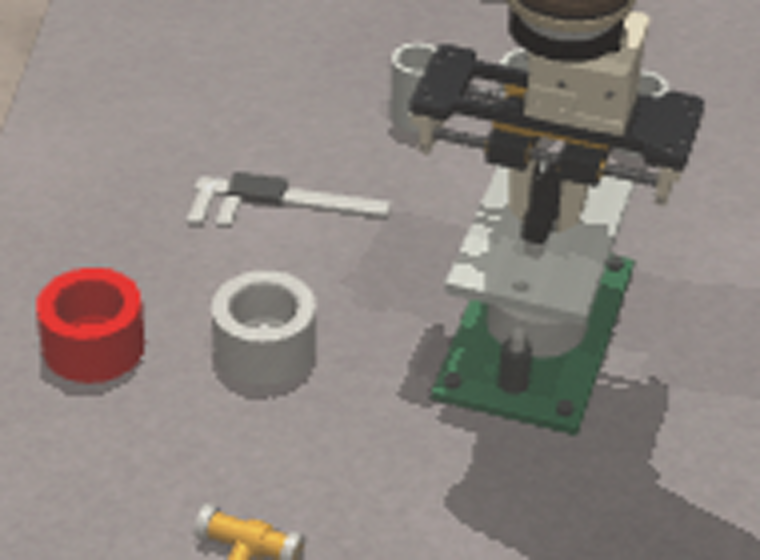

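Emit:
drive_tool(series=[8.2, -4, 0, 0, 0, 0, 12, 16.4, -8.1, 0, 0, 0, 0, 12, 20.5, -10.1, 0, 0, 0, 0, 12, 20.5, -10.1, 0, 0, 0, 0, 12, 20.5, -10.1, 0, 0, 0, 0, 12])

```text
time: 6.55
tcp_pos: [0.4759, 0.0506, 0.1264]
tcp_rot: [-3.141, 0.0, 1.332]
contact_force: [1.0, 0.0, -4.8]
opening: 0.0178
```

Emit:
drive_tool(series=[20.5, -10.1, 0, 0, 0, 0, 12, 20.5, -10.1, 0, 0, 0, 0, 12, 20.5, -10.1, 0, 0, 0, 0, 12, 20.5, -10.1, 0, 0, 0, 0, 12, 20.5, -10.1, 0, 0, 0, 0, 12])

```text
time: 6.97
tcp_pos: [0.4508, 0.1622, 0.1264]
tcp_rot: [-3.141, 0.0, 1.333]
contact_force: [0.5, -0.3, -4.6]
opening: 0.0176
```

Emit:
drive_tool(series=[20.5, -10.1, 0, 0, 0, 0, 12, 20.5, -10.1, 0, 0, 0, 0, 12, 20.5, -10.1, 0, 0, 0, 0, 12, 20.5, -10.1, 0, 0, 0, 0, 12, 20.5, -10.1, 0, 0, 0, 0, 12])

```text
time: 7.38
tcp_pos: [0.4257, 0.2737, 0.1264]
tcp_rot: [-3.141, 0.0, 1.333]
contact_force: [0.3, -0.1, -3.7]
opening: 0.0173
```

Emit:
drive_tool(series=[16.4, -8.1, 0, 0, 0, 0, 12, 12.3, -6, 0, 0, 0, 0, 12, 8, -4, 0, 0, 0, 0, 12, 0, 0, 0, 0, 0, 0, 12, 0, 0, 0, 0, 0, 0, 12])

```text
time: 7.8
tcp_pos: [0.418, 0.3115, 0.1265]
tcp_rot: [3.142, 0.001, 1.332]
contact_force: [-0.4, -0.2, -4.4]
opening: 0.0178
```

```bash
python3 plan.py 0.419 0.312 0.036 1.332 1;python3 -c "
from h import *
c,o=snap('top','t3'); crop(c,85,195,100,115,6,'pics/t3b.png')
P=cloud(c); z=P[...,2]; print(o['q'],P[225:230,160:164].mean((0,1)))
c,o=snap('side','s3'); crop(c,250,220,150,150,5,'pics/s3b.png')
"
```

```text
t 7.80 pos [418.  311.5 126.5] yaw 1.3325 tilt 0.0008 F [-0.4 -0.2 -4.4] open 17.8
N=1 rows each: [0.7,0.8,90.5,0,0,0.0005]  tiltfix(total) [0.     0.0008]  xyz err mm [  1.    0.5 -90.5] totals [0.7 0.8]
[-1.12437614  0.4333637   0.51245068  1.99229417 -0.29379277  0.78845974
 -0.68039277] [0.51398163 0.2325318  0.00272709]
```

View pics/s3b.png

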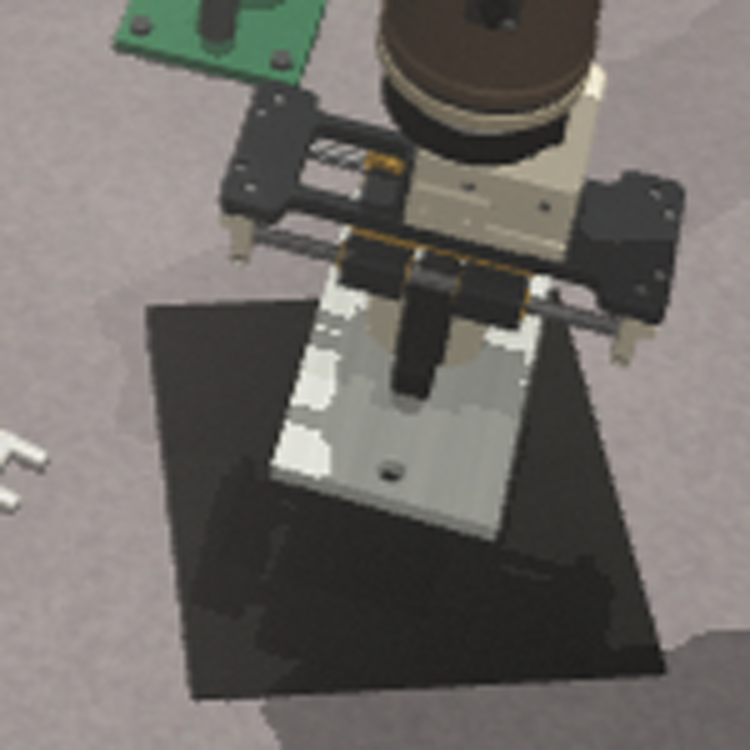

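View pics/t3b.png

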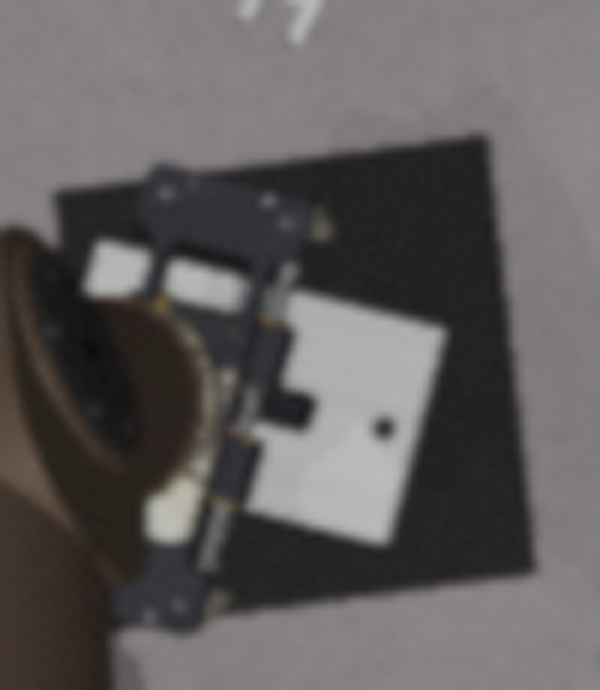

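Emit:
drive_tool(series=[0, 0, 10, 0, 0, 0, 12, 0, 0, 18, 0, 0, 0, 12, 0, 0, 20, 0, 0, 0, 12, 0, 0, 18, 0, 0, 0, 12, 0, 0, 12, 0, 0, 0, 12])

```text
time: 8.32
tcp_pos: [0.4177, 0.3105, 0.0467]
tcp_rot: [-3.141, 0.002, 1.331]
contact_force: [-0.3, -0.1, -4.0]
opening: 0.0173
```

Emit:
drive_tool(series=[0, 0, 5, 0, 0, 0, 12, 0, 0, 2, 0, 0, 0, 12, 0, 0, 1.5, 0, 0, 0, 12, 0, 0, 1, 0, 0, 0, 12, 0, 0, 0.5, 0, 0, 0, 12])

```text
time: 8.73
tcp_pos: [0.4186, 0.3122, 0.0393]
tcp_rot: [3.141, -0.001, 1.332]
contact_force: [-0.4, 0.2, -5.1]
opening: 0.0179
```

Emit:
drive_tool(series=[0, 0, 0.7, 0, 0, 0, 12, 0, 0, 0.7, 0, 0, 0, 12, 0, 0, 0.6, 0, 0, 0, 12, 0, 0, 0, 0, 0, 0, 12])

```text
time: 9.07
tcp_pos: [0.4181, 0.3121, 0.0368]
tcp_rot: [3.141, -0.0, 1.332]
contact_force: [1.2, 1.0, -4.5]
opening: 0.0176
```

Emit:
drive_tool(series=[0, 0, 0.7, 0, 0, 0, 12, 0, 0, 0.5, 0, 0, 0, 12, 0, 0, 0.3, 0, 0, 0, 12, 0, 0, 0, 0, 0, 0, 12])

```text
time: 9.4
tcp_pos: [0.4181, 0.3121, 0.0356]
tcp_rot: [-3.141, -0.0, 1.332]
contact_force: [-1.9, -0.7, 3.8]
opening: 0.0177
```

Emit:
drive_tool(series=[0, 0, 0, 0, 0, 0, 30, 0, 0, 0, 0, 0, 0, 40, 0, 0, 0, 0, 0, 0, 50, 0, 0, 0, 0, 0, 0, 60, 0, 0, 0, 0, 0, 0, 60], grip_force=10)

```text
time: 9.82
tcp_pos: [0.4183, 0.3121, 0.0353]
tcp_rot: [3.141, -0.0, 1.332]
contact_force: [-0.1, 0.1, 1.1]
opening: 0.0464
```

Emit:
drive_tool(series=[0, 0, -5, 0, 0, 0, 70, 0, 0, -15, 0, 0, 0, 80, 0, 0, -30, 0, 0, 0, 90, 0, 0, -40, 0, 0, 0, 90, 0, 0, -40, 0, 0, 0, 90])

```text
time: 10.23
tcp_pos: [0.4176, 0.3112, 0.1665]
tcp_rot: [-3.141, 0.002, 1.332]
contact_force: [0.5, 1.2, -0.3]
opening: 0.0795
```

```bash
python3 plan.py 0.4984 -0.0443 0.23 1.3325; python3 -c "
from h import *
c,o=snap('wrist','w4')
c,o=snap('top','t4')
P=cloud(c); z=P[...,2];crop(c,310,170,100,115,5,'pics/t4b.png')
"
```

```text
t 10.23 pos [417.6 311.2 166.5] yaw 1.3316 tilt 0.0022 F [ 0.5  1.2 -0.3] open 79.5
N=10 rows each: [-32.6,16.3,-6.4,0,0,-0.0001]  tiltfix(total) [-0.0006  0.0021]  xyz err mm [  80.8 -355.5   63.5] totals [-326.3  162.6]
```

View pics/w4.png

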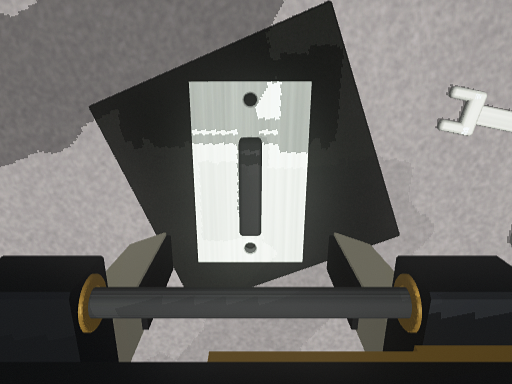

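View pics/t4.png

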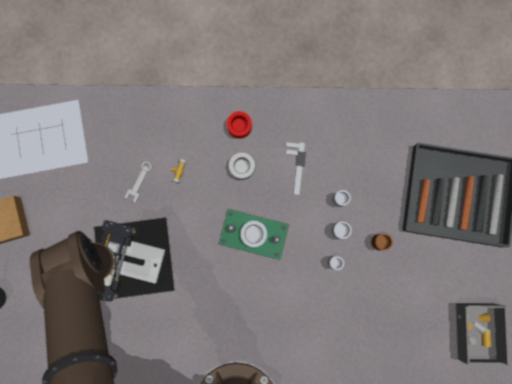

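Emit:
drive_tool(series=[-15, 8, -15, 0, 0, 0, 90, -30, 15, -15, 0, 0, 0, 90, -36, 18, -15, 0, 0, 0, 90, -36, 18, -10, 0, 0, 0, 90, -36, 18, -8, 0, 0, 0, 90])

```text
time: 10.75
tcp_pos: [0.4567, 0.1448, 0.2289]
tcp_rot: [3.141, -0.001, 1.333]
contact_force: [0.5, -0.1, -0.0]
opening: 0.0899
```

Emit:
drive_tool(series=[-36, 18, 0, 0, 0, 0, 90, -36, 18, 0, 0, 0, 0, 90, -36, 18, 0, 0, 0, 0, 90, -33, 16, 0, 0, 0, 0, 90, -22, 11, 0, 0, 0, 0, 90])

```text
time: 11.17
tcp_pos: [0.4967, -0.0352, 0.2283]
tcp_rot: [3.141, 0.0, 1.329]
contact_force: [-0.4, -0.3, -0.9]
opening: 0.0899
```

Emit:
drive_tool(series=[-9, 4, 0, 0, 0, 0, 90, 0, 0, 0, 0, 0, 0, 90, 0, 0, 0, 0, 0, 0, 90, 0, 0, 0, 0, 0, 0, 90])

```text
time: 11.5
tcp_pos: [0.4982, -0.039, 0.2275]
tcp_rot: [-3.141, -0.001, 1.334]
contact_force: [-0.3, 0.1, 0.2]
opening: 0.0901
```

```bash
python3 plan.py 0.4984 -0.0443 0.23 1.3325; python3 -c "
from h import *
c,o=snap('wrist','w5');crop(c,0,0,512,384,1.5,'pics/w5b.png')
crop(c,170,60,150,130,5,'pics/w5c.png')"; python3 plan.py 0.4984 -0.0443 0.23 1.3325
```

```text
t 11.50 pos [498.2 -39.  227.5] yaw 1.3343 tilt 0.0011 F [-0.3  0.1  0.2] open 90.1
N=1 rows each: [-5.1,1.5,-2.5,0,0,0.0018]  tiltfix(total) [-0.0009 -0.0007]  xyz err mm [ 0.2 -5.3  2.5] totals [-5.1  1.5]
t 11.55 pos [498.2 -38.8 227.6] yaw 1.3350 tilt 0.0010 F [0.5 0.7 0.1] open 90.3
N=1 rows each: [-5.3,1.5,-2.4,0,0,0.0025]  tiltfix(total) [-0.0008 -0.0006]  xyz err mm [ 0.2 -5.5  2.4] totals [-5.3  1.5]
```

View pics/w5b.png

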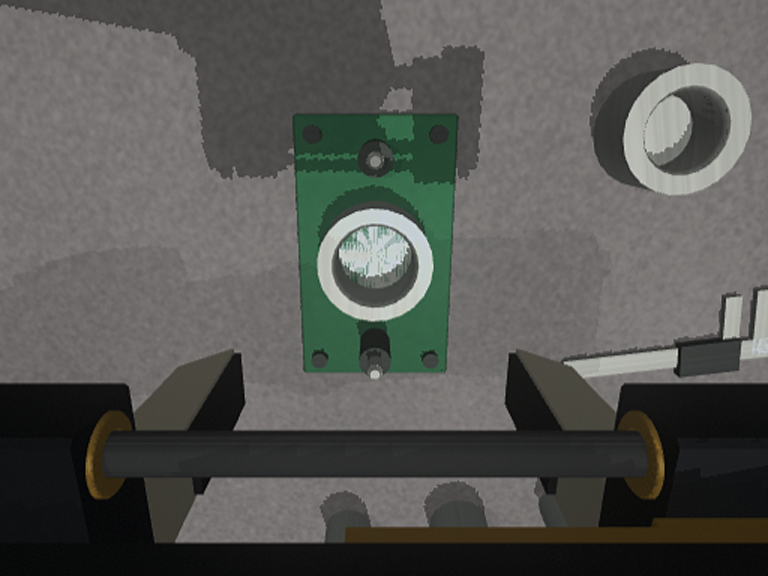

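View pics/w5c.png

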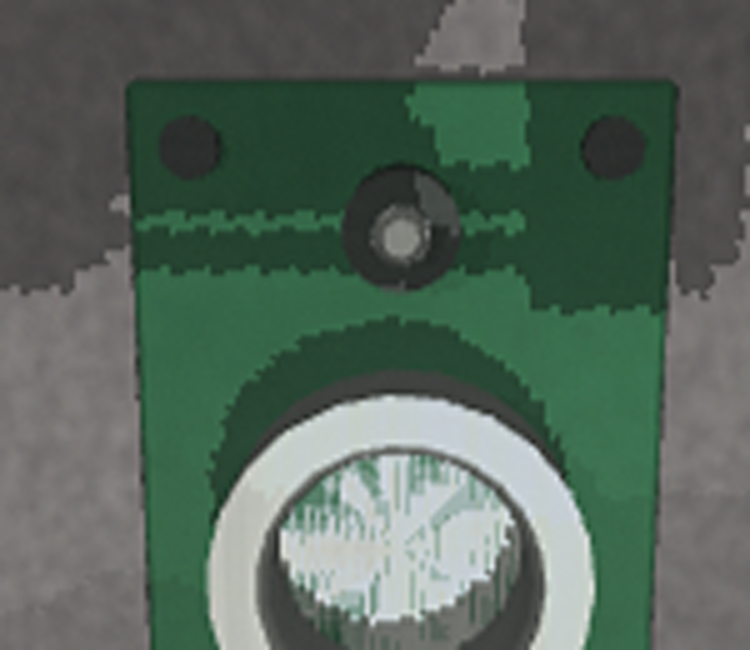

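```bash
cat >> h.py <<'E'
def circ(P,zlo,zhi,near,rad):
    z=P[...,2]; m=(z>zlo)&(z<zhi)&(np.hypot(P[...,0]-near[0],P[...,1]-near[1])<rad)
    pts=P[m][:,:2].astype(np.float32)*1000
    (c,r)=cv2.minEnclosingCircle(pts); 
    # robust: outer-edge circle least squares by angle bins, also inner
    a=np.degrees(np.arctan2(pts[:,1]-c[1],pts[:,0]-c[0]))//10; d=np.hypot(pts[:,0]-c[0],pts[:,1]-c[1])
    out=np.array([pts[a==k][np.argmax(d[a==k])] for k in np.unique(a)]); inn=np.array([pts[a==k][np.argmin(d[a==k])] for k in np.unique(a)])
    res=[]
    for q in(out,inn):
        A=np.c_[2*q,np.ones(len(q))]; s=np.linalg.lstsq(A,(q**2).sum(1),rcond=None)[0]; res.append((s[:2].round(2),round(float(np.sqrt(s[2]+s[0]**2+s[1]**2)),2)))
    return res,len(pts),P[m][:,2].mean()
E
python3 -c "
from h import *
c,o=pickle.load(open('pics/w5.pkl','rb')); P=cloud(c,o)
print(circ(P,.041,.049,(.498,-.044),.045)); print(circ(P,.041,.049,(.70,-.005),.05))
c,o=pickle.load(open('pics/t4.pkl','rb')); P=cloud(c)
print(circ(P,.041,.049,(.498,-.044),.045)); print(circ(P,.041,.049,(.70,-.005),.05))
for p in [(.604,-.304),(.509,-.303),(.414,-.287)]: print(circ(P,.056,.068,p,.045))
"
```

```text
([(array([498.21, -44.88]), 37.74), (array([498.36, -44.66]), 26.56)], 2322, np.float64(0.04373800043948444))
([(array([699.95,  -6.99]), 38.08), (array([699.04,  -6.73]), 24.12)], 3505, np.float64(0.04352165477025471))
([(array([496.11, -42.2 ]), 36.44), (array([495.69, -42.66]), 27.49)], 215, np.float64(0.04453876239125507))
([(array([697.15,  -4.58]), 36.74), (array([697.62,  -4.64]), 25.28)], 249, np.float64(0.04432448615306059))
([(array([ 602.62, -298.8 ]), 21.25), (array([ 602.7 , -298.54]), 19.02)], 71, np.float64(0.06115689024929366))
([(array([ 508.62, -298.29]), 23.95), (array([ 509.15, -297.72]), 21.32)], 80, np.float64(0.06111468434316973))
([(array([ 414.93, -280.9 ]), 18.54), (array([ 414.44, -280.54]), 16.93)], 60, np.float64(0.060989619514645564))
```

Emit:
drive_tool(series=[-15, 4, 3, 0, 0, 0, 66, -30, 9, 5, 0, 0, 0, 66, -36, 11, 5, 0, 0, 0, 66, -36, 11, 5, 0, 0, 0, 66, -36, 11, 5, 0, 0, 0, 66])

```text
time: 11.97
tcp_pos: [0.5076, -0.1997, 0.2045]
tcp_rot: [-3.142, -0.001, 1.336]
contact_force: [0.6, 1.3, -0.7]
opening: 0.0669
```

Emit:
drive_tool(series=[-36, 11, 4, 0, 0, 0, 66, -30, 9, 0, 0, 0, 0, 66, -20, 5, 0, 0, 0, 0, 66, -8, 2, 0, 0, 0, 0, 66, -4, 1, 0, 0, 0, 0, 66])

```text
time: 12.38
tcp_pos: [0.5112, -0.3023, 0.2005]
tcp_rot: [-3.141, 0.0, 1.332]
contact_force: [-0.1, 0.1, -0.5]
opening: 0.0661
```

Emit:
drive_tool(series=[0, 0, 0, 0, 0, 0, 66, 0, 0, 0, 0, 0, 0, 66, 0, 0, 0, 0, 0, 0, 66])

```text
time: 12.63
tcp_pos: [0.5117, -0.3001, 0.2007]
tcp_rot: [-3.141, -0.001, 1.335]
contact_force: [-0.9, -0.6, 0.0]
opening: 0.0659
```

```bash
python3 plan.py 0.511 -0.3005 0.13 1.3325; python3 -c "
from h import *
c,o=snap('wrist','w6');crop(c,0,0,512,384,1.5,'pics/w6b.png')
P=cloud(c,o); print(o['q'])
for p in [(.605,-.301),(.511,-.300),(.417,-.283)]:
  try: print(circ(P,.056,.068,p,.045))
  except Exception as e: print(e)
"
```

```text
t 12.63 pos [ 511.7 -300.1  200.7] yaw 1.3350 tilt 0.0012 F [-0.9 -0.6  0. ] open 65.9
N=2 rows each: [-0.3,-0.3,35.3,0,0,0.0012]  tiltfix(total) [-0.0003 -0.0012]  xyz err mm [ -0.7  -0.4 -70.7] totals [-0.6 -0.6]
[-0.04366605  0.48515714  0.7065637   1.74886147 -0.35959615  1.04135223
  0.55508326]
([(array([ 605.02, -301.58]), 22.32), (array([ 604.84, -301.39]), 17.65)], 989, np.float64(0.06038676897067296))
([(array([ 511.37, -300.7 ]), 24.79), (array([ 511.48, -300.67]), 20.25)], 1003, np.float64(0.06053821108137027))
([(array([ 417.2 , -283.49]), 19.83), (array([ 417.35, -283.4 ]), 15.15)], 833, np.float64(0.060482315838159925))
```

View pics/w6b.png

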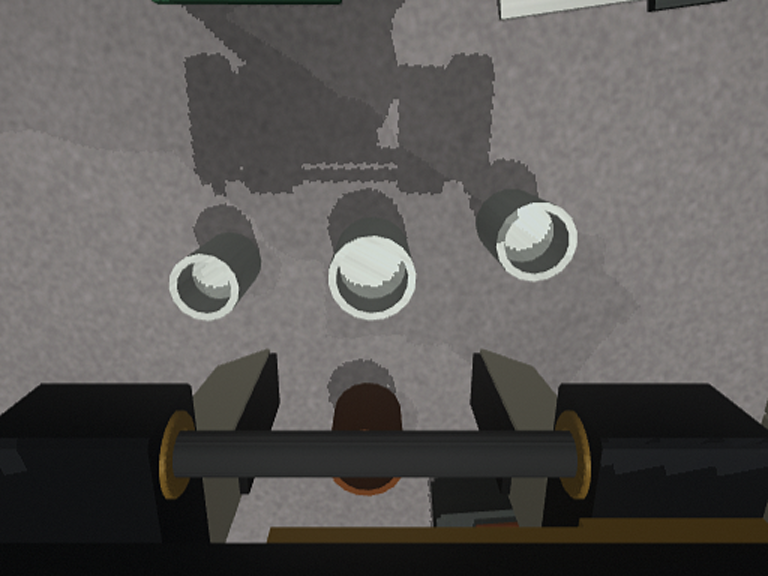

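Emit:
drive_tool(series=[-0.6, -0.8, 15, 0, 0, 0.001, 66, 0, 0, 30, 0, 0, 0, 66, 0, 0, 35, 0, 0, 0, 66, 0, 0, 25, 0, 0, 0, 66, 0, 0, 15, 0, 0, 0, 66])

```text
time: 13.1
tcp_pos: [0.5094, -0.3003, 0.078]
tcp_rot: [-3.138, -0.001, 1.333]
contact_force: [0.3, -0.1, 0.2]
opening: 0.0657
```

Emit:
drive_tool(series=[0, 0, 12, 0, 0, 0, 66, 0, 0, 8, 0, 0, 0, 66, 0, 0, 4, 0, 0, 0, 66, 0, 0, 0, 0, 0, 0, 66, 0, 0, 0, 0, 0, 0, 66])

```text
time: 13.52
tcp_pos: [0.5106, -0.3028, 0.0575]
tcp_rot: [3.14, 0.0, 1.331]
contact_force: [0.3, -0.3, 0.7]
opening: 0.0656
```

```bash
python3 plan.py 0.5107 -0.3005 0.056 1.3325; python3 -c "
from h import *
c,o=snap('wrist','w7');crop(c,0,0,512,384,1.5,'pics/w7b.png')"
```

```text
t 13.52 pos [ 510.6 -302.8   57.5] yaw 1.3314 tilt 0.0011 F [ 0.3 -0.3  0.7] open 65.6
N=1 rows each: [2.3,-0.5,1.5,0,0,-0.0011]  tiltfix(total) [0.0011 0.0002]  xyz err mm [ 0.1  2.3 -1.5] totals [ 2.3 -0.5]
```

View pics/w7b.png

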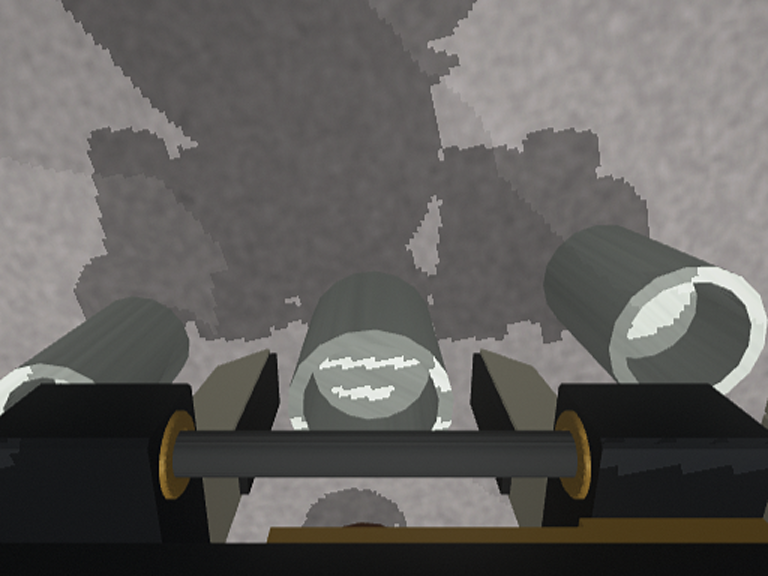

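Emit:
drive_tool(series=[2, -0.4, 1, 0, 0, 0, 60, 0, 0, 0, 0, 0, 0, 56, 0, 0, 0, 0, 0, 0, 53, 0, 0, 0, 0, 0, 0, 51, 0, 0, 0, 0, 0, 0, 50], grip_force=5)

```text
time: 13.98
tcp_pos: [0.5103, -0.3006, 0.0559]
tcp_rot: [3.141, -0.0, 1.331]
contact_force: [0.0, 0.1, -0.2]
opening: 0.0504
```

Emit:
drive_tool(series=[0, 0, 0, 0, 0, 0, 46, 0, 0, 0, 0, 0, 0, 46, 0, 0, 0, 0, 0, 0, 46, 0, 0, 0, 0, 0, 0, 46], grip_force=5)

```text
time: 14.32
tcp_pos: [0.5102, -0.3006, 0.0559]
tcp_rot: [3.142, -0.0, 1.331]
contact_force: [-0.4, 0.6, 3.2]
opening: 0.0489
```

Emit:
drive_tool(series=[0, 0, 0, 0, 0, 0, 45, 0, 0, 0, 0, 0, 0, 45, 0, 0, 0, 0, 0, 0, 45], grip_force=25)

```text
time: 14.57
tcp_pos: [0.5102, -0.3006, 0.0559]
tcp_rot: [3.142, -0.0, 1.331]
contact_force: [-0.9, 0.5, 4.3]
opening: 0.0489
```

```bash
python3 plan.py 0.5107 -0.3005 0.056 1.3325
```

```text
t 14.57 pos [ 510.2 -300.6   55.9] yaw 1.3312 tilt 0.0001 F [-0.9  0.5  4.3] open 48.9
N=1 rows each: [0.2,0.4,-0.1,0,0,-0.0013]  tiltfix(total) [ 0.0001 -0.0001]  xyz err mm [0.5 0.1 0.1] totals [0.2 0.4]
```

Emit:
drive_tool(series=[0, 0, -4, 0, 0, 0, 45, 0, 0, -12, 0, 0, 0, 45, 0, 0, -22, 0, 0, 0, 45, 0, 0, -24, 0, 0, 0, 45, 0, 0, -18, 0, 0, 0, 45])

```text
time: 14.98
tcp_pos: [0.5103, -0.3011, 0.138]
tcp_rot: [3.141, 0.001, 1.331]
contact_force: [1.1, -0.3, -1.8]
opening: 0.0487
```

Emit:
drive_tool(series=[10, -3, -10, 0, 0, 0, 45, 22, -6.6, 0, 0, 0, 0, 45, 25, -7.5, 0, 0, 0, 0, 45, 25, -7.5, 0, 0, 0, 0, 45, 25, -7.5, 0, 0, 0, 0, 45])

```text
time: 15.4
tcp_pos: [0.5042, -0.1881, 0.1465]
tcp_rot: [3.141, -0.0, 1.33]
contact_force: [0.7, 0.5, -2.5]
opening: 0.0489
```

Emit:
drive_tool(series=[25, -7.5, 0, 0, 0, 0, 45, 25, -7.5, 0, 0, 0, 0, 45, 25, -7.5, 0, 0, 0, 0, 45, 25, -7.5, 0, 0, 0, 0, 45, 20, -6, 0, 0, 0, 0, 45])

```text
time: 15.82
tcp_pos: [0.4977, -0.0619, 0.1464]
tcp_rot: [-3.142, -0.001, 1.332]
contact_force: [1.1, 0.2, -2.1]
opening: 0.0489
```

Emit:
drive_tool(series=[12, -3.5, 0, 0, 0, 0, 45, 6.5, -1.8, 0, 0, 0, 0, 45, 0, 0, 0, 0, 0, 0, 45, 0, 0, 0, 0, 0, 0, 45, 0, 0, 0, 0, 0, 0, 45])

```text
time: 16.23
tcp_pos: [0.4973, -0.046, 0.1461]
tcp_rot: [3.141, 0.0, 1.33]
contact_force: [-0.4, 0.3, -2.0]
opening: 0.0488
```

```bash
python3 plan.py 0.4972 -0.0447 0.11 1.3325;python3 -c "
from h import *
c,o=snap('side','s8'); crop(c,205,130,150,120,5,'pics/s8b.png')
c,o=snap('wrist','w8'); crop(c,0,0,512,384,1.5,'pics/w8b.png')
"
```

```text
t 16.23 pos [497.3 -46.  146.1] yaw 1.3297 tilt 0.0008 F [-0.4  0.3 -2. ] open 48.8
N=1 rows each: [1.3,-0.4,36.1,0,0,-0.0028]  tiltfix(total) [0.0007 0.0004]  xyz err mm [ -0.1   1.3 -36.1] totals [ 1.3 -0.4]
```

View pics/s8b.png

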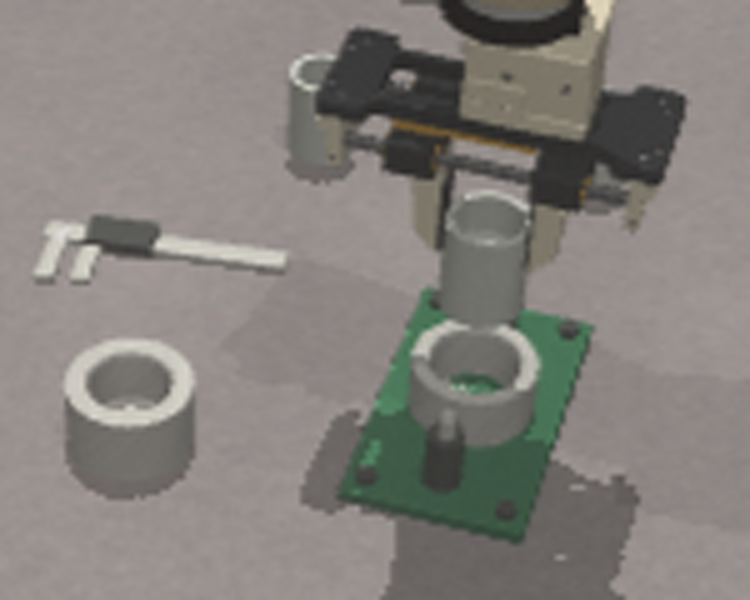

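View pics/w8b.png

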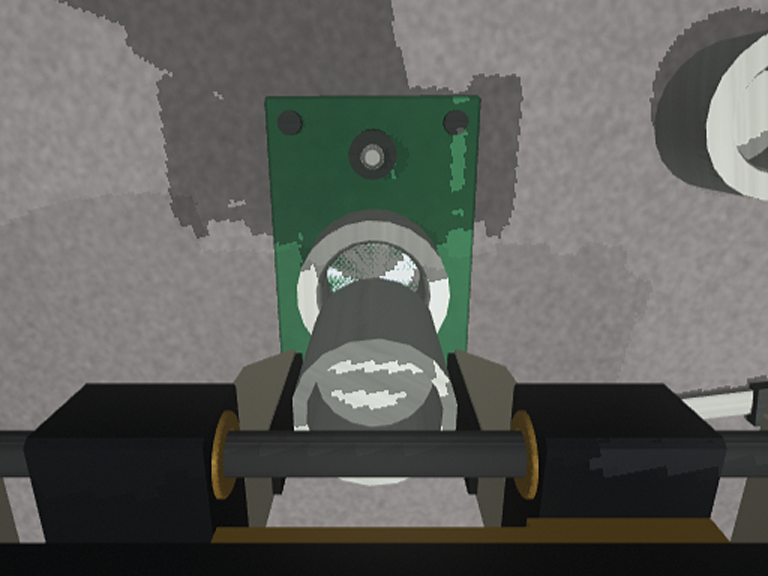

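Emit:
drive_tool(series=[0.8, -0.2, 8, 0, 0, 0, 45, 0, 0, 14, 0, 0, 0, 45, 0, 0, 12, 0, 0, 0, 45, 0, 0, 5, 0, 0, 0, 45, 0, 0, 1, 0, 0, 0, 45])

```text
time: 16.75
tcp_pos: [0.4963, -0.0443, 0.1045]
tcp_rot: [-3.14, 0.001, 1.33]
contact_force: [0.9, 0.0, -1.2]
opening: 0.0487
```

Emit:
drive_tool(series=[0, 0, 1, 0, 0, 0, 45, 0, 0, 1, 0, 0, 0, 45, 0, 0, 1, 0, 0, 0, 45, 0, 0, 1, 0, 0, 0, 45, 0, 0, 1, 0, 0, 0, 45])

```text
time: 17.17
tcp_pos: [0.4974, -0.0438, 0.101]
tcp_rot: [3.141, -0.0, 1.331]
contact_force: [0.4, -0.1, -2.1]
opening: 0.0488
```

```bash
python3 plan.py 0.4972 -0.0447 0.066 1.3325
```

```text
t 17.17 pos [497.4 -43.8 101. ] yaw 1.3313 tilt 0.0007 F [ 0.4 -0.1 -2.1] open 48.8
N=1 rows each: [-0.9,0.0,35.0,0,0,-0.0012]  tiltfix(total) [ 0.0006 -0.0004]  xyz err mm [ -0.2  -0.9 -35. ] totals [-0.9  0. ]
```

Emit:
drive_tool(series=[-0.6, 0, 1, 0, 0, 0, 45, 0, 0, 1, 0, 0, 0, 45, 0, 0, 1, 0, 0, 0, 45, 0, 0, 1, 0, 0, 0, 45, 0, 0, 1, 0, 0, 0, 45])

```text
time: 17.58
tcp_pos: [0.497, -0.0445, 0.0957]
tcp_rot: [3.142, -0.0, 1.331]
contact_force: [0.3, 0.6, -1.9]
opening: 0.0488
```

Emit:
drive_tool(series=[0, 0, 1, 0, 0, 0, 45, 0, 0, 1, 0, 0, 0, 45, 0, 0, 1, 0, 0, 0, 45])

```text
time: 17.83
tcp_pos: [0.497, -0.0444, 0.0927]
tcp_rot: [3.142, -0.0, 1.331]
contact_force: [-0.4, -0.1, -2.8]
opening: 0.0487
```

Emit:
drive_tool(series=[0, 0, 1.5, 0, 0, 0, 45, 0, 0, 1.5, 0, 0, 0, 45, 0, 0, 1.5, 0, 0, 0, 45, 0, 0, 1.5, 0, 0, 0, 45, 0, 0, 1.5, 0, 0, 0, 45])

```text
time: 18.25
tcp_pos: [0.497, -0.0444, 0.0851]
tcp_rot: [-3.142, -0.0, 1.331]
contact_force: [-0.3, -0.3, -2.1]
opening: 0.0486
```

Emit:
drive_tool(series=[0, 0, 1.5, 0, 0, 0, 45, 0, 0, 1.5, 0, 0, 0, 45, 0, 0, 1.5, 0, 0, 0, 45, 0, 0, 1.5, 0, 0, 0, 45, 0, 0, 1.5, 0, 0, 0, 45])

```text
time: 18.67
tcp_pos: [0.4971, -0.0445, 0.0776]
tcp_rot: [3.142, -0.0, 1.331]
contact_force: [0.2, 1.2, -2.1]
opening: 0.0487
```

Emit:
drive_tool(series=[0, 0, 1.5, 0, 0, 0, 45, 0, 0, 1.5, 0, 0, 0, 45, 0, 0, 1.5, 0, 0, 0, 45, 0, 0, 1.5, 0, 0, 0, 45, 0, 0, 1.5, 0, 0, 0, 45])

```text
time: 19.08
tcp_pos: [0.497, -0.0445, 0.0701]
tcp_rot: [3.142, -0.0, 1.331]
contact_force: [0.1, 0.4, -1.4]
opening: 0.049
```

Emit:
drive_tool(series=[0, 0, 1, 0, 0, 0, 45, 0, 0, 1, 0, 0, 0, 45, 0, 0, 0.6, 0, 0, 0, 45])

```text
time: 19.33
tcp_pos: [0.497, -0.0445, 0.0675]
tcp_rot: [-3.142, -0.0, 1.331]
contact_force: [0.6, -0.8, -1.9]
opening: 0.0493
```

Emit:
drive_tool(series=[0, 0, 0.6, 0, 0, 0, 45, 0, 0, 0.5, 0, 0, 0, 45, 0, 0, 0.3, 0, 0, 0, 45, 0, 0, 0, 0, 0, 0, 45])

```text
time: 19.67
tcp_pos: [0.497, -0.0444, 0.0663]
tcp_rot: [3.142, -0.0, 1.331]
contact_force: [0.0, -0.1, -2.8]
opening: 0.0489
```

Emit:
drive_tool(series=[0, 0, 0.4, 0, 0, 0, 45, 0, 0, 0.4, 0, 0, 0, 45, 0, 0, 0, 0, 0, 0, 45])

```text
time: 19.92
tcp_pos: [0.4971, -0.0445, 0.0658]
tcp_rot: [3.141, -0.0, 1.331]
contact_force: [-1.5, 0.8, 4.3]
opening: 0.0486
```

Emit:
drive_tool(series=[0, 0, 0, 0, 0, 0, 52, 0, 0, 0, 0, 0, 0, 56, 0, 0, 0, 0, 0, 0, 60, 0, 0, 0, 0, 0, 0, 64, 0, 0, 0, 0, 0, 0, 66], grip_force=5)

```text
time: 20.33
tcp_pos: [0.497, -0.0444, 0.0655]
tcp_rot: [3.142, -0.0, 1.331]
contact_force: [-0.2, -0.3, -0.3]
opening: 0.0646
```

Emit:
drive_tool(series=[0, 0, -4, 0, 0, 0, 68, 0, 0, -12, 0, 0, 0, 70, 0, 0, -25, 0, 0, 0, 75, 0, 0, -35, 0, 0, 0, 80, 0, 0, -35, 0, 0, 0, 90])

```text
time: 20.75
tcp_pos: [0.4961, -0.0448, 0.1775]
tcp_rot: [-3.14, 0.001, 1.33]
contact_force: [1.4, 0.5, -0.7]
opening: 0.0826
```

Emit:
drive_tool(series=[20, 0, -30, 0, 0, 0, 90, 0, 0, 0, 0, 0, 0, 90, 0, 0, 0, 0, 0, 0, 90, 0, 0, 0, 0, 0, 0, 90])

```text
time: 21.08
tcp_pos: [0.5013, -0.0249, 0.2062]
tcp_rot: [-3.141, -0.0, 1.332]
contact_force: [-0.5, -0.5, -0.8]
opening: 0.0902
```

```bash
python3 -c "
from h import *
c,o=snap('wrist','w9'); crop(c,0,0,512,384,1.5,'pics/w9b.png')
P=cloud(c,o); print(circ(P,.041,.049,(.498,-.044),.042)); print(circ(P,.064,.08,(.498,-.044),.042)); print(o['tcp_pos'],o['tcp_rot'])
c,o=snap('side','s9'); crop(c,165,130,190,140,4,'pics/s9b.png')
P=cloud(c); print(circ(P,.064,.08,(.498,-.044),.042));
c,o=snap('top','t9')
P=cloud(c); z=P[...,2]
for p in [(.604,-.304),(.509,-.303),(.414,-.287),(.496,-.042)]:
  try: print(circ(P,.056,.08,p,.045))
  except Exception as e: print('none')
m=(z>.009)&(z<.02)&(abs(P[...,0]-.42)<.11)&(abs(P[...,1]-.31)<.11); print(cv2.minAreaRect(P[m][:,:2].astype(np.float32)*1000),z[m].mean())
"
```

```text
([(array([498.31, -44.94]), 37.81), (array([498.66, -44.97]), 2.82)], 3149, np.float64(0.044360768320762856))
([(array([498.66, -44.56]), 24.8), (array([498.59, -44.48]), 20.21)], 1090, np.float64(0.07008428504619624))
[ 0.50133194 -0.02493711  0.20623474] [-3.14122817e+00 -1.24193462e-04  1.33175752e+00]
([(array([497.42, -43.07]), 24.44), (array([496.79, -42.75]), 20.82)], 112, np.float64(0.07059151653363717))
([(array([ 602.69, -298.71]), 21.23), (array([ 602.39, -298.4 ]), 19.0)], 73, np.float64(0.061544250521936544))
none
([(array([ 414.96, -280.92]), 18.87), (array([ 415.24, -280.7 ]), 16.9)], 64, np.float64(0.06094497769915318))
none
((421.1714172363281, 312.9138488769531), (211.3614959716797, 214.6731719970703), 4.528539657592773) 0.013416025119625537
```

View pics/w9b.png

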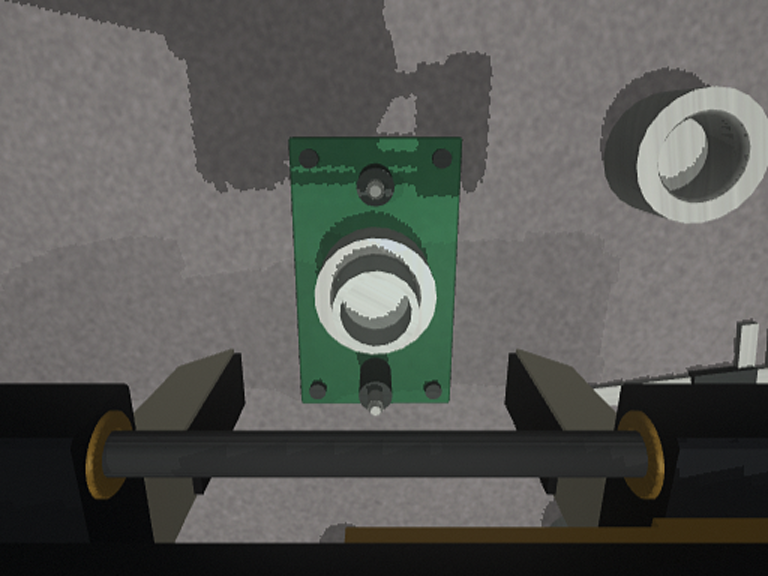

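View pics/s9b.png

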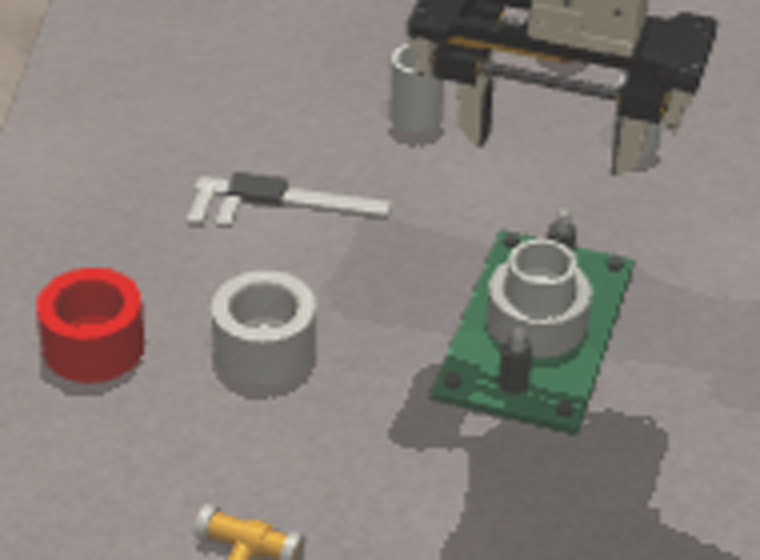

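View pics/t9.png

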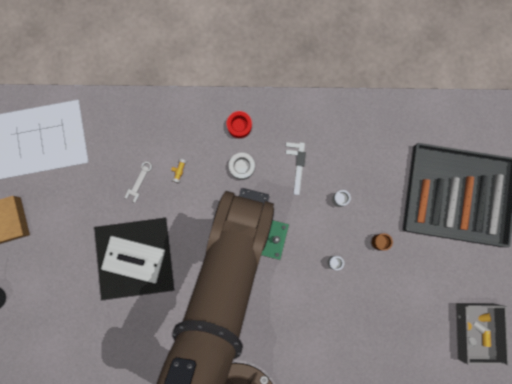

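```bash
python3 -c "
from plant import arm; print(arm.hand_in())"
```

```text
the job is handed in; nothing more can be done
None
```

I moved the plate to the mat and left the 50 mm cup fully home in the fixture's housing. The job was handed in at about 21 s.

- **Plate:** it came straight up off the dowels, level, at about 4.5 N with no sign of binding. It was set down and released in the middle of the mat. In the last top picture it looks centred to within a few millimetres. My numeric check of its position failed because it picked up the mat's area as well as the plate's.
- **Choosing the cup:** I measured rather than tried all three. The fixture's housing mouth is about 57 mm across, so its bore is 52 mm, and the cups measured 45, 50 and 40 mm. I only inserted the 50 mm one; it went in with no lateral force and stopped on the bore floor.
- **Last checks on that cup:** its axis is about 0.5 mm from the housing's. Its rim reads 70.1 mm above the bench, against 72 mm expected when home. The same camera reads the 62 mm cups about 1.5 mm low, which accounts for most of that gap.
- **Everything else:** the other two cups stand where they were, and I did not touch the brass fitting, caliper or spanner. The gripper was clear of everything at hand-in.
- **Disagreements:** the top and wrist cameras differed by 2–3 mm, so I relied on the wrist camera. The gripper read 48.9 mm on the 50 mm cup, for which I have no firm explanation.

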